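# Flush the drying cabinet and set its vent ring to the set mark

## Task

Flush the small steel drying cabinet and then set the vent ring on its roof: with the fingertips, gently push the upright paddle of the vent lever round its arc to the fully open stop (the end of the scale with the longest lines), then push it back until the lever's pointer stands opposite the tip of the small black rider on the scale. Only push the lever: do not pinch or grip it. Do not shift the rider, and leave the jar and the tube block where they stand.

Things in the scene. Friction and masses are not known exactly. Their poses are not given: they have to be found in the camera images.
- cabinet: Fixed low steel drying cabinet, 320 (x) x 480 (y) x 210 mm high, glass door on its +x face. Origin: centre of its underside. On its roof, centred, lies a white round dial plate, 304 mm across, its top 214 mm above the table. A fixed steel stop pin (8 mm thick, 22 mm high) stands at each end of the lever's travel, 82 mm from the vent axis.
- vent_axis (a point): Point on the vent's vertical turning axis, at the top of the dial plate (214 mm above the table). Its axes are the cabinet's. The scale is an arc of black radial lines from 122 mm off the axis outward, centred on the cabinet's +x; seen from above, the lines grow longer (6 to 24 mm) anticlockwise, from shut to open.
- vent_ring (a joint): Turn of the vent ring with its lever (rad): 0 = shut, at the clockwise stop, the lever then points 1.1 rad clockwise of the cabinet's +x; 2.2 = fully open, at the anticlockwise stop; grows anticlockwise seen from above. It stays where it is left; needs about 2 to 3 N at the paddle; no spring.
- paddle_top (a point): Centre of the top of the lever's upright black paddle: 20 mm radially, 16 mm thick along the arc, from 22 to 66 mm above the dial plate, its centre 90 mm from the axis. It stands on a radial steel arm, 12 mm wide, top 22 mm above the plate, of a steel ring 134 mm across, 20 mm high. Axes: x radially outward, y anticlockwise (to open), z up.
- pointer_tip (a point): Pointed outer tip of the lever arm, the pointer, 113 mm from the axis and 18 mm above the dial plate. Same axes as paddle_top.
- mark_tip (a point): Inner pointed tip of the rider that marks the wanted setting: a black block on the scale, 14 mm wide along the arc, from 119 to 150 mm from the axis, 14 mm high over its small steel screw. The point lies 119 mm from the axis, 5 mm above the dial plate; x points radially outward. The rider is stiff on its track and must stay where it is.
- rider (a joint): Where the rider stands on the scale (rad), on the same scale as vent_ring: the pointer is opposite the rider's tip when vent_ring equals this value.
- jar: Loose glass jar with white cap, 42 mm across, 55 mm high, standing on the cabinet roof at one side (+y or -y) of the dial. Origin: centre of its underside.
- tube_block: Loose white block with three grey tube caps, 75 x 34 mm, 50 mm high, standing on the cabinet roof at the other side of the dial. Origin: centre of its underside.

How it is judged:
By the outcome, as a careful person would: the job done as asked, in the order asked, and still so for the second after the job is handed in, with the robot touching nothing.
It also fails if it takes over 51 s, if anything falls off the work surface, if the arm or the gripper's body presses on something with over 40 N, if the wrist force passes 120 N, or if a joint passes its speed limit or range.

## Robot

A 6-joint arm with a two-finger parallel gripper is mounted at the origin on the work surface. World frame = base frame: x ahead of the robot, y to its left, z up, the work surface at z = 0. Lengths are in m, angles in rad, forces in N, time in s.
With the tool pointing down it reaches from about 0.375 to 0.975 m from the base axis. Payload 3.8 kg.
Tool frame: the origin (TCP) lies between the finger pads; the fingertips stand 22 mm ahead of it and the grasp point (between the pads) lies 3 mm ahead of it (bot.finger_overhang is the distance from the TCP to the fingertips, in m); x points along the fingers, y is the direction in which the jaws open and shut, and the axes are right-handed (so a half turn about x gives the same grasp; the last joint's range is limited). The gripper opens to 85 mm and grips with 20 to 120 N. Pads are 22 mm wide; open, the fingers measure 114 mm over their backs; the gripper's body (76 mm by 85 mm) begins 54 mm behind the grasp point. The pads swing forward as they close: fully open they stand 13 mm farther back than shut.
Start: joints at [1.063, 0.264, 1.604, -0, 1.274, -0.037], TCP at [0.306, 0.602, 0.253] pointing down, gripper open.
Joint ranges: [-2.63, 2.63], [-0.94, 2.18], [0.31, 2.57], [-1.31, 4.45], [0, 2.66], [-2.55, 2.55]. Speed limits (rad/s): [2.57, 2.57, 3.14, 3.14, 3.14, 3.14].

## Interface

Orientations are given as a rotation vector (axis times angle).
In Python, from workcell import bot gives the robot as it stands. The module is installed in compiled form; this text tells all that it offers.
- The arm moves only by the tool arm_command, never from a script. Its argument "series" is a list that holds one entry, the list of rows, each a list of 7 numbers: the turn, a rotation vector about the tool's x, y, z in rad, then the shift along the tool's x, y, z in cm, then the opening, from 0 (shut) to 1 (fully open). In form: [[[rx, ry, rz, x, y, z, grip], ...]]. A call has 1 to 10 rows; each row shifts and turns the pose as measured when the row begins, along the tool's axes as they then stand; what a row does not reach is not made up. A row lasts 1/10 s, in which the tool goes at most 50 mm and 8.59 degrees, less where a joint would pass 70% of its speed; a pose out of reach is approached as far as the arm can. A call is refused whole if a number of a shift passes 5 or a number of a turn 0.15, either way. A call with a gripper value outside its range is refused whole. The fingers move at their own pace and stop on an object; "newtons" is the grip in N (left out, the last holds). Time passes only in rows, so rows that do not move let the fingers close. It gives the time, the measured TCP pose, the force and the opening at its end, in the units of the state.
- bot.read_state(): the state, without advancing time (a new reading comes with each control period).
- bot.read_camera(name): name is "side" or "top" or "wrist"; returns (picture, depth): 400x640x3 uint8, blue, green, red; 400x640 float32, m along the optical axis (not along the pixel's ray), 0 where there is no reading.
- bot.camera_info(name): a dict with "K" (3x3 intrinsics, pixels), "extrinsics" (4x4, takes a point from camera to world coordinates). Camera axes: x right, y down, z forward; pixel columns grow to the right and rows downward; lengths in m; the calibration is good to about 2 mm. A picture is of the moment at which its call begins: read the wrist's pose just before it. camera_info takes no time and is no camera call; for the wrist camera it gives the pose at the moment of the call.
- bot.finish_job(): hands the job in, once; it reports no verdict.
The state is a dict: "time": time; "q": joint angles; "joint_vel": joint speeds; "joint_torque": joint torques, N m; "tool_pos": TCP position; "tcp_rot": TCP orientation; "wrist_force": force on the tool from outside, world axes, zero at the start; "torque": the same for the moment, N m; "width": opening from 0.0 (shut) to 1.0 (fully open).
Only numpy, scipy, OpenCV 4.12 (cv2) and the standard library are available. Lean on these libraries where they do the work, as an engineer would, in place of code of your own. Each camera call takes 0.05 s, during which the arm holds its last target.

## Working session

There is one attempt and no reset: what is moved stays moved. The work goes in short steps, Python scripts to look and compute and a tool call to move; the robot and the scene stay as the last step left them, time stands still between calls to the robot, and variables do not carry over. Pictures are saved under pics/ and viewed, and the job is handed in when it is done.

Besides the shell and the picture viewer there is one more tool, called after ">>>" as name(argument=value, ...) on one line, values as JSON. arm_command: Moves the arm, as the interface text tells. Its arguments: {"type":"object","properties":{"series":{"type":"array"},"newtons":{"type":"number"}},"required":["series"]}

```bash
mkdir -p pics
python3 - <<'E'
from workcell import bot
import cv2,numpy as np
s=bot.read_state();print(s)
for n in ["top","side"]:
    im,d=bot.read_camera(n);cv2.imwrite(f"pics/{n}0.png",im);np.save(f"{n}0_d.npy",d)
    i=bot.camera_info(n);print(n,i)
E
```

```text
{'time': 0.0, 'q': array([ 1.06307216e+00,  2.64770708e-01,  1.60539904e+00, -1.43351808e-05,
        1.27369032e+00, -3.68866096e-02]), 'joint_vel': array([ 0.00064837,  0.00210265, -0.00067787, -0.00085744, -0.0005483 ,
        0.0002674 ]), 'joint_torque': array([-1.38776311e-03, -5.15103221e+01, -3.67311502e+01, -1.23737436e-04,
        1.28467492e-02,  1.78383823e-05]), 'tool_pos': array([0.3058635 , 0.60094919, 0.25193662]), 'tcp_rot': array([ 0.36747104,  1.53968558, -0.37093366]), 'wrist_force': array([-0.49926473, -0.0146178 ,  0.08031828]), 'torque': array([ 0.07212319,  0.07705632, -0.031376  ]), 'width': 0.9960553382673869}
top {'K': array([[477.60271785,   0.        , 322.89653019],
       [  0.        , 477.60271785, 199.47768304],
       [  0.        ,   0.        ,   1.        ]]), 'extrinsics': array([[ 0.02247089, -0.98609625,  0.16464885,  0.38373446],
       [-0.99972202, -0.02098768,  0.0107427 ,  0.03794013],
       [-0.00713774, -0.16484448, -0.98629374,  1.08204779],
       [ 0.        ,  0.        ,  0.        ,  1.        ]])}
side {'K': array([[406.23228371,   0.        , 330.21707321],
       [  0.        , 406.23228371, 202.69208667],
       [  0.        ,   0.        ,   1.        ]]), 'extrinsics': array([[ 0.99113841, -0.08106593,  0.10522813,  0.4534864 ],
       [-0.13221434, -0.67843421,  0.72266617, -0.64952589],
       [ 0.01280676, -0.73017487, -0.68314029,  0.81547387],
       [ 0.        ,  0.        ,  0.        ,  1.        ]])}
```

View pics/top0.png

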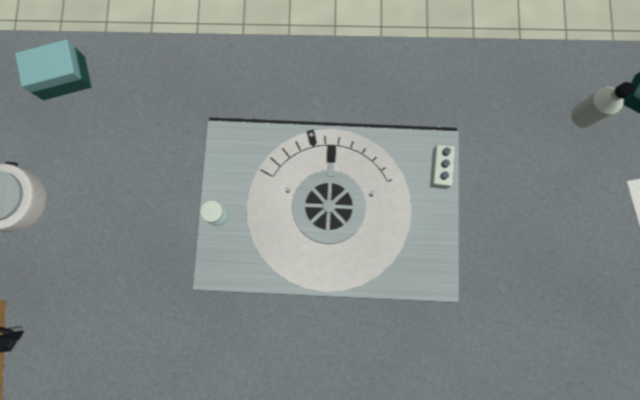

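View pics/side0.png

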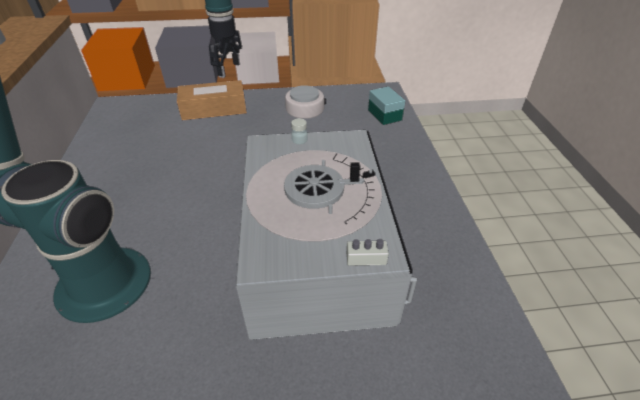

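```bash
cat > h.py <<'E'
import numpy as np,cv2
from workcell import bot
def ray(n,uv,z,info=None):
    i=info or bot.camera_info(n);K=i["K"];E=np.array(i["extrinsics"])
    uv=np.atleast_2d(np.array(uv,float));p=np.c_[uv,np.ones(len(uv))]@np.linalg.inv(K).T@E[:3,:3].T
    c=E[:3,3];t=(z-c[2])/p[:,2];return c+p*t[:,None]
def proj(n,P,info=None):
    i=info or bot.camera_info(n);K=i["K"];E=np.array(i["extrinsics"])
    q=(np.atleast_2d(P)-E[:3,3])@E[:3,:3];q=q@K.T;return q[:,:2]/q[:,2:]
def circ(P):
    A=np.c_[2*P[:,:2],np.ones(len(P))];b=(P[:,:2]**2).sum(1);s=np.linalg.lstsq(A,b,rcond=None)[0]
    return s[:2],np.sqrt(s[2]+s[0]**2+s[1]**2)
E
python3 - <<'E'
from h import *
im=cv2.imread("pics/top0.png")
cv2.imwrite("pics/top0z.png",cv2.resize(im[110:310,190:470],None,fx=2.8,fy=2.8,interpolation=cv2.INTER_CUBIC))
im=cv2.imread("pics/side0.png")
cv2.imwrite("pics/side0z.png",cv2.resize(im[120:280,230:430],None,fx=3.7,fy=3.7,interpolation=cv2.INTER_CUBIC))
im=cv2.imread("pics/top0.png")
for p in [(330,280),(260,215),(220,250),(330,260),(400,220)]: print(p,im[p[1],p[0]],cv2.cvtColor(im,cv2.COLOR_BGR2HSV)[p[1],p[0]])
E
```

```text
(330, 280) [193 199 200] [ 26   9 200]
(260, 215) [185 191 191] [ 30   8 191]
(220, 250) [158 160 150] [ 84  16 160]
(330, 260) [189 195 196] [ 26   9 196]
(400, 220) [187 193 195] [ 23  10 195]
```

View pics/top0z.png

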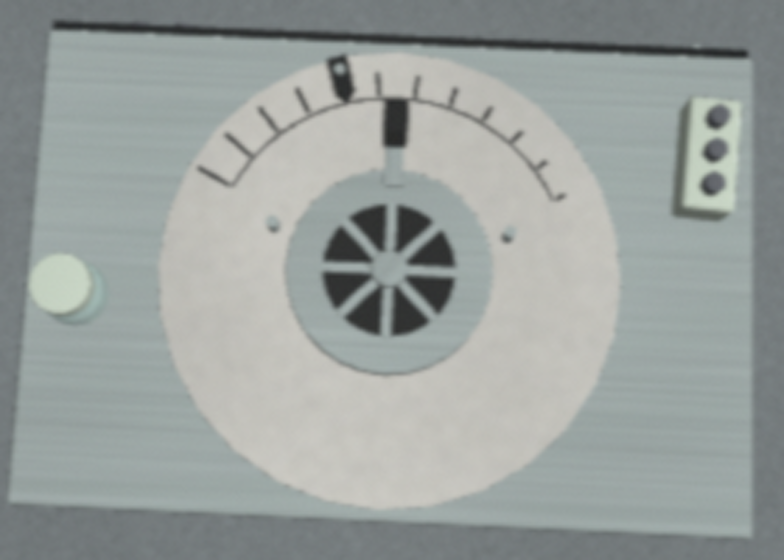

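View pics/side0z.png

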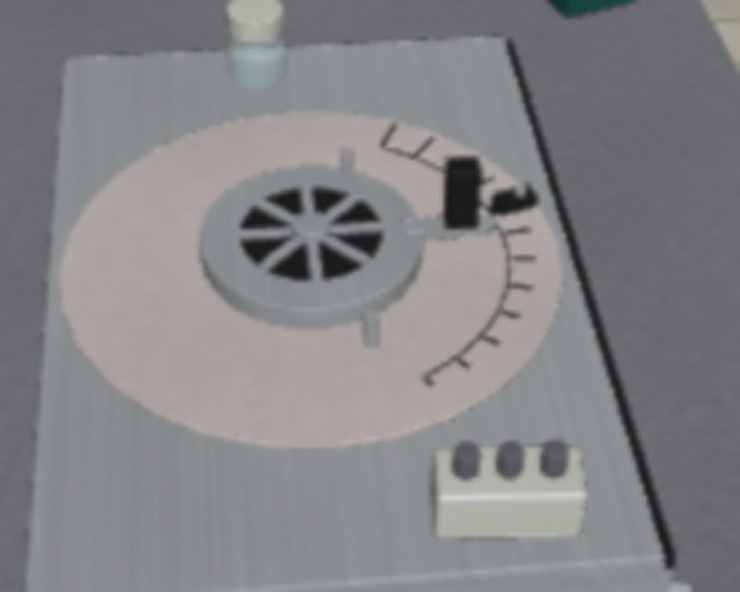

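Run:
```python
from h import *
C={}
for n,box in [("top",(230,120,430,300)),("side",(235,140,400,250))]:
    im=cv2.imread(f"pics/{n}0.png").astype(int)
    m=(im[...,2]>=im[...,0]+3).astype(np.uint8)
    mm=np.zeros_like(m);x0,y0,x1,y1=box;mm[y0:y1,x0:x1]=m[y0:y1,x0:x1]
    cs,_=cv2.findContours(mm,cv2.RETR_EXTERNAL,cv2.CHAIN_APPROX_NONE);c=max(cs,key=cv2.contourArea)
    P=ray(n,cv2.convexHull(c)[:,0],0.214)
    k=np.ones(len(P),bool)
    for _ in range(5):
        ce,r=circ(P[k]);res=np.abs(np.hypot(*(P[:,:2]-ce).T)-r);k=res<0.004
    print(n,ce,r,k.sum(),len(P),res[k].std());C[n]=ce
    # steel ring hub? dark blobs
    g=im.max(2);d=(g<75).astype(np.uint8);d0=np.zeros_like(d);d0[y0:y1,x0:x1]=d[y0:y1,x0:x1]
    N,l,s,c=cv2.connectedComponentsWithStats(d0)
    for i in range(1,N):
        if s[i,4]>15: print(s[i],c[i])
ce=C["top"]
def pol(n,uv,z,c=ce):
    p=ray(n,uv,z)[:,:2]-c;return [(round(np.hypot(*q)*1000,1),round(np.arctan2(q[1],q[0]),3)) for q in p]
Z=lambda a:np.array(a)/2.8+[190,110]-0.32
print("rider tip",pol("top",Z([[347,103]]),.219), "rider screw", pol("top",Z([[340,70]]),.229))
print("paddle top cent",pol("top",Z([[396.5,113]]),.28),"arm inner",pol("top",Z([[394,165]]),.236))
print("scale ends",pol("top",Z([[232,186],[200,168],[556,200],[563,196]]),.214))
print("pins",pol("top",Z([[271,221],[508,234]]),.236), pol("side",np.array([[347,150],[370,315]])/3.7+[230,120],.236,C["side"]))
s=lambda a:np.array(a)/3.7+[230,120]-.36
print("side pad top",pol("side",s([[463,160]]),.28,C["side"]))
print("side rider tip",pol("side",s([[490,208]]),.219,C["side"]),"pointer",pol("side",s([[493,230]]),.232,C["side"]))
# front edge direction of roof
e=ray("top",Z([[55,27],[748,54],[10,502],[752,537]]),.21);print(e)
```

```text
top [0.51359293 0.03697316] 0.15035856119519592 55 55 0.00017278479055861376
[230 120 200   9 408] [334.97058824 123.69607843]
[309 136   7  10  44] [312.09090909 140.09090909]
[328 146   7  16 110] [330.94545455 153.37272727]
[316 184  11  15 100] [322.56 189.81]
[332 184  11  15 102] [335.7745098  190.28431373]
[307 192  15  11 102] [312.81372549 198.38235294]
[337 194  15  11  95] [344.76842105 199.95789474]
[306 208  15  11 106] [312.00943396 211.67924528]
[336 209  15  12 104] [343.97115385 212.99038462]
[314 213  12  16 106] [320.95283019 221.33962264]
[331 214  11  15 106] [334.61320755 222.03773585]
side [0.51508707 0.03283528] 0.15135208213871096 50 50 0.0003281857690407081
[370 140  30  97 209] [385.48803828 189.37799043]
[350 163  10  19 170] [354.29411765 172.01176471]
[303 171   9   7  35] [307.48571429 174.02857143]
[315 171   8   6  37] [317.78378378 173.2972973 ]
[362 171  13   7  57] [367.78947368 174.15789474]
[321 175  11   5  37] [326.45945946 177.56756757]
[296 176  11   6  38] [299.89473684 179.        ]
[322 183  11   6  44] [327.81818182 184.86363636]
[296 184
[... 308 characters left out ...]
nner [(np.float64(68.5), np.float64(-0.031))]
scale ends [(np.float64(119.5), np.float64(1.073)), (np.float64(144.3), np.float64(1.073)), (np.float64(121.6), np.float64(-1.128)), (np.float64(127.0), np.float64(-1.124))]
pins [(np.float64(82.0), np.float64(1.198)), (np.float64(80.1), np.float64(-1.259))] [(np.float64(82.4), np.float64(1.174)), (np.float64(81.0), np.float64(-1.241))]
side pad top [(np.float64(90.2), np.float64(0.027))]
side rider tip [(np.float64(119.4), np.float64(0.254))] pointer [(np.float64(109.8), np.float64(-0.057))]
[[ 0.67972288  0.26758535  0.21      ]
 [ 0.67008849 -0.20314494  0.21      ]
 [ 0.36121704  0.276888    0.21      ]
 [ 0.35003292 -0.19812218  0.21      ]]
```

```bash
cat >> h.py <<'E'
from scipy.spatial.transform import Rotation as Ro
AX=np.array([0.5140,0.0365])
def st():
    s=bot.read_state();R=Ro.from_rotvec(s["tcp_rot"]);return s,np.array(s["tool_pos"]),R
def goal(p,yaw):  # tool x down, tool y along world yaw
    y=np.array([np.cos(yaw),np.sin(yaw),0]);x=np.array([0,0,-1.]);z=np.cross(x,y);return np.array(p),Ro.from_matrix(np.c_[x,y,z])
def plan(p,yaw):
    s,q,R=st();P,G=goal(p,yaw)
    d=R.inv().apply(P-q)*100;w=(R.inv()*G).as_rotvec()
    print("t",round(s["time"],2),"pos",q.round(4),"F",s["wrist_force"].round(2),"w",round(s["width"],3));print("shift cm",d.round(2),"turn",w.round(3));return d,w
E
python3 - <<'E'
from h import *
s,q,R=st();print(R.as_matrix().round(3));print(bot.finger_overhang)
i=bot.camera_info("wrist");print(i["extrinsics"].round(3),i["K"].round(1))
E=i["extrinsics"];print("cam in tool",R.inv().apply(E[:3,3]-q).round(3),(R.as_matrix().T@E[:3,:3]).round(2))
yaw=np.arctan2(R.as_matrix()[1,1],R.as_matrix()[0,1]);print("yaw",yaw)
plan([.5,.04,.45],yaw)
E
```

```text
[[-0.001  0.454  0.891]
 [-0.002  0.891 -0.454]
 [-1.    -0.002 -0.   ]]
0.022
[[ 0.454  0.855  0.251  0.241]
 [ 0.891 -0.435 -0.131  0.634]
 [-0.002  0.283 -0.959  0.371]
 [ 0.     0.     0.     1.   ]] [[335.4   0.  317.5]
 [  0.  335.4 199.3]
 [  0.    0.    1. ]]
cam in tool [-0.119 -0.    -0.072] [[ 0.   -0.28  0.96]
 [ 1.   -0.   -0.  ]
 [ 0.    0.96  0.28]]
yaw 1.100061232167195
t 0.1 pos [0.3059 0.601  0.2521] F [-0.53  0.13  0.76] w 1.002
shift cm [-19.71 -41.24  42.75] turn [-0.    -0.     0.002]
```

>>> arm_command(series=[[[0,0,0,-3,0,0,0],[0,0,0,-4.5,0,0,0],[0,0,0,-4.5,0,0,0],[0,0,0,-3,0,0,0],[0,0,0,0,-1.5,2.5,0],[0,0,0,0,-2.4,3.7,0],[0,0,0,0,-2.4,3.7,0],[0,0,0,0,-2.4,3.7,0],[0,0,0,0,-2.4,3.7,0],[0,0,0,0,-2.4,3.7,0]]], newtons=20)

```text
time: 1.1
tool_pos: [0.4315, 0.3822, 0.4002]
tcp_rot: [0.35, 1.546, -0.373]
wrist_force: [0.2, 0.2, -0.1]
width: 0.002
```

```bash
python3 -c "
from h import *
plan([.62,.06,.40],1.571)"
```

```text
t 1.1 pos [0.4315 0.3822 0.4002] F [ 0.17  0.19 -0.07] w 0.002
shift cm [  0.27 -20.5   31.19] turn [-0.46  -0.006  0.015]
```

>>> arm_command(series=[[[0,0,0,0,-2.4,3.7,0],[0,0,0,0,-2.4,3.7,0],[0,0,0,0,-2.4,3.7,0],[0,0,0,0,-2.4,3.7,0],[0,0,0,0,-2.4,3.7,0],[0,0,0,0,-2.4,3.7,0],[-0.12,0,0,0,-2.4,3.7,0],[-0.12,0,0,0,0,0,0],[-0.12,0,0,0,0,0,0],[-0.1,0,0,0,0,0,0]]])

```text
time: 2.1
tool_pos: [0.5942, 0.0964, 0.3956]
tcp_rot: [-0.02, 1.588, -0.007]
wrist_force: [-0.0, 0.3, 0.2]
width: 0.001
```

```bash
python3 -c "
from h import *
plan([.62,.06,.40],1.571)"
```

```text
t 2.1 pos [0.5942 0.0964 0.3956] F [-0.01  0.29  0.15] w 0.001
shift cm [-0.43 -3.67  2.54] turn [ 0.008 -0.017  0.017]
```

>>> arm_command(series=[[[0,-0.017,0.017,-0.4,-2.5,1.7,0],[0,0,0,0,-1.2,0.9,0],[0,0,0,0,0,0,0],[0,0,0,0,0,0,0]]])

```text
time: 2.5
tool_pos: [0.6204, 0.0588, 0.3968]
tcp_rot: [-0.006, 1.577, 0.008]
wrist_force: [0.0, -0.1, 0.1]
width: 0.003
```

```bash
python3 -c "
from h import *
plan([.62,.06,.40],1.571)
i=bot.camera_info('wrist');im,d=bot.read_camera('wrist');np.savez('w1',E=i['extrinsics'],K=i['K'],d=d);cv2.imwrite('pics/w1.png',im)"
```

```text
t 2.5 pos [0.6204 0.0588 0.3968] F [ 0.01 -0.15  0.14] w 0.003
shift cm [-0.32  0.12 -0.04] turn [ 0.009 -0.006 -0.001]
```

View pics/w1.png

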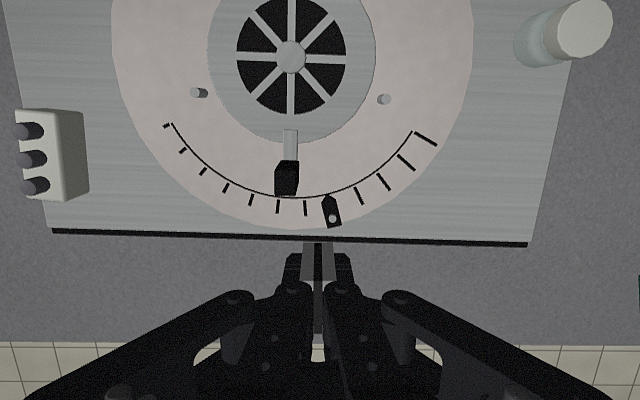

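```bash
cat > m.py <<'E'
from h import *
import sys
def axis_w(im,info):
    a=im.astype(int);m=((a[...,2]>=a[...,0]+3)&(a[...,2]>110)).astype(np.uint8);m[235:]=0
    m=cv2.morphologyEx(m,cv2.MORPH_OPEN,np.ones((5,5)))
    cs,_=cv2.findContours(m,cv2.RETR_EXTERNAL,cv2.CHAIN_APPROX_NONE);c=cv2.convexHull(max(cs,key=cv2.contourArea))[:,0]
    c=c[(c[:,1]>2)]
    P=ray("",c,.214,info);k=np.ones(len(P),bool)
    for _ in range(8):
        ce,r=circ(P[k]);res=np.abs(np.hypot(*(P[:,:2]-ce).T)-r);k=res<max(.0015,2*np.median(res))
    print("axis",ce.round(4),"r",r.round(4),k.sum(),len(P));return ce
def pol(uv,z,ce,info):
    p=ray("",uv,z,info)[:,:2]-ce;return [(float(round(np.hypot(*q)*1000,1)),float(round(np.arctan2(q[1],q[0]),4))) for q in p]
E
python3 - <<'E'
from m import *
w=np.load('w1.npz');info=dict(K=w['K'],extrinsics=w['E']);im=cv2.imread('pics/w1.png')
ce=axis_w(im,info)
print("rider tip",pol([[329,194.5]],.219,ce,info),"screw",pol([[332.5,218]],.228,ce,info))
print("ends",pol([[412,132],[437,145],[172,124],[163,127]],.214,ce,info),"arm",pol([[291,130]],.236,ce,info), "hub",pol([[291,57]],.234,ce,info))
cv2.imwrite('pics/w1z.png',cv2.resize(im[110:235,150:450],None,fx=2.6,fy=2.6,interpolation=cv2.INTER_CUBIC))
cv2.imwrite('pics/w1r.png',cv2.resize(im[150:230,260:360],None,fx=7,fy=7,interpolation=cv2.INTER_CUBIC))
E
```

```text
axis [0.5159 0.037 ] r 0.1503 27 29
rider tip [(118.6, 0.2777)] screw [(138.5, 0.2612)]
ends [(120.0, 1.0716), (145.9, 1.0806), (118.8, -1.116), (127.4, -1.1256)] arm [(54.8, -0.0052)] hub [(1.1, 2.8137)]
```

View pics/w1r.png

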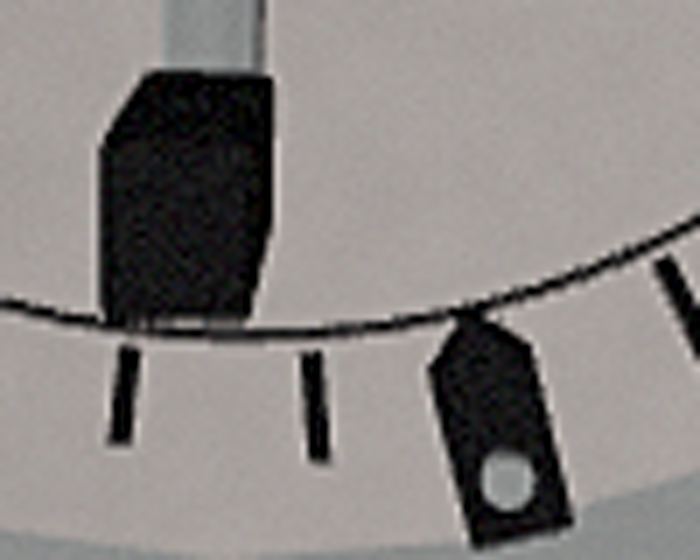

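>>> arm_command(series=[[[0.14,0,0,0,-1.5,0,0],[0.14,0,0,0,-1.5,0,0],[0.14,0,0,0,0,0,0],[0.14,0,0,0,0,0,0],[0.14,0,0,0,0,0,0],[0.14,0,0,0,0,0,0],[0.14,0,0,0,0,0,0],[0.14,0,0,0,0,0,0],[0.14,0,0,0,0,0,0],[0.14,0,0,0,0,0,0]]])

```text
time: 3.55
tool_pos: [0.6134, 0.0389, 0.3953]
tcp_rot: [1.109, 1.282, -1.117]
wrist_force: [-0.5, 0.8, -0.2]
width: -0.002
```

```bash
cat >> h.py <<'E'
AX=np.array([0.5148,0.0367])
def lev(phi,r,t,z=.267):
    c,s=np.cos(phi),np.sin(phi);p=[AX[0]+r*c-t*s,AX[1]+r*s+t*c,z]
    print("target",np.round(p,4));s,q,R=st();Y=R.as_matrix()[:,1];print("yaw now",round(np.arctan2(Y[1],Y[0]),3),"q",s["q"].round(2))
    d=q[:2]-AX;print("lever-frame r,t now",(c0:=np.array([d[0]*c+d[1]*np.sin(phi),-d[0]*np.sin(phi)+d[1]*c])*1000).round(1))
    return plan(p,phi)
E
python3 -c "
from h import *
lev(-0.03,.09,-.045)"
```

```text
target [ 0.6034 -0.011   0.267 ]
yaw now 0.133 q [ 0.02  0.1   1.53  0.    1.51 -0.11]
lever-frame r,t now [98.5  5.2]
t 3.55 pos [0.6134 0.0389 0.3953] F [-0.53  0.82 -0.2 ] w -0.002
shift cm [12.82 -1.5   4.89] turn [ 0.163 -0.005  0.012]
```

>>> arm_command(series=[[[0.12,0,0,0,-0.5,2,0],[0.04,0,0,0,-0.4,3.2,0],[0,0,0,0,0,0,0],[0,0,0,3.5,0,0,0],[0,0,0,3.5,0,0,0],[0,0,0,2,0,0,0],[0,0,0,1,0,0,0],[0,0,0,0,0,0,0]]])

```text
time: 4.35
tool_pos: [0.6043, -0.0046, 0.294]
tcp_rot: [1.23, 1.21, -1.233]
wrist_force: [-0.1, 0.0, -0.4]
width: -0.0
```

```bash
python3 -c "
from h import *
lev(-0.03,.09,-.045)"
```

```text
target [ 0.6034 -0.011   0.267 ]
yaw now -0.027 q [-0.05  0.11  1.7   0.01  1.33 -0.03]
lever-frame r,t now [ 90.7 -38.6]
t 4.35 pos [ 0.6043 -0.0046  0.294 ] F [-0.11  0.02 -0.39] w -0.0
shift cm [ 2.7  -0.04  0.66] turn [ 0.003 -0.008  0.01 ]
```

>>> arm_command(series=[[[0,-0.008,0.01,1,0,0.3,0],[0,0,0,1,0,0.2,0],[0,0,0,0.6,0,0,0],[0,0,0,0.3,0,0,0],[0,0,0,0,0,0,0]]])

```text
time: 4.85
tool_pos: [0.606, -0.0089, 0.2667]
tcp_rot: [1.231, 1.192, -1.223]
wrist_force: [-0.8, 0.6, 1.1]
width: -0.0
```

```bash
python3 -c "
from h import *
lev(-0.03,.09,-.045)
im,d=bot.read_camera('side');cv2.imwrite('pics/s1.png',cv2.resize(im[60:280,200:480],None,fx=2.7,fy=2.7))"
```

```text
target [ 0.6034 -0.011   0.267 ]
yaw now -0.026 q [-0.06  0.12  1.75 -0.    1.27 -0.03]
lever-frame r,t now [ 92.5 -42.8]
t 4.85 pos [ 0.606  -0.0089  0.2667] F [-0.76  0.63  1.08] w -0.0
shift cm [-0.03 -0.25  0.22] turn [ 0.004  0.    -0.006]
```

View pics/s1.png

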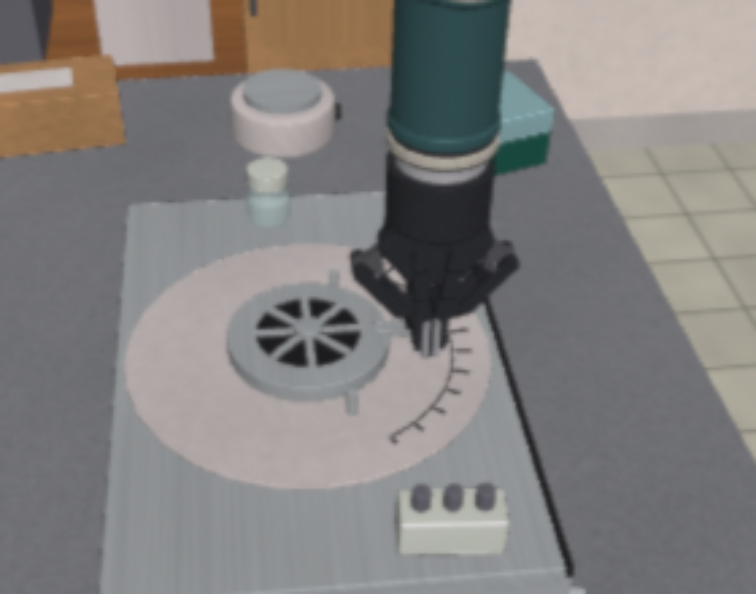

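>>> arm_command(series=[[[0,0,0,0,-0.2,-0.5,0],[0,0,0,0,0,-0.5,0],[0,0,0,0,0,-0.5,0],[0,0,0,0,0,-0.5,0],[-0.02,0,0,0,0,-0.4,0],[-0.05,0,0,0,0.1,-0.45,0],[-0.05,0,0,0,0.1,-0.45,0],[-0.05,0,0,0,0.1,-0.45,0]]])

```text
time: 5.7
tool_pos: [0.6079, 0.0296, 0.2689]
tcp_rot: [1.096, 1.267, -1.092]
wrist_force: [-0.3, -2.2, 0.1]
width: -0.002
```

```bash
python3 -c "
from h import *
lev(0.15,.09,-.019)"
```

```text
target [0.6066 0.0314 0.267 ]
yaw now 0.154 q [ 0.01  0.12  1.74 -0.01  1.27 -0.14]
lever-frame r,t now [ 91.  -20.9]
t 5.7 pos [0.6079 0.0296 0.2689] F [-0.25 -2.19  0.14] w -0.002
shift cm [ 0.18 -0.1  -0.19] turn [ 0.003  0.007 -0.009]
```

>>> arm_command(series=[[[-0.06,0,0,0.1,0.1,-0.55,0],[-0.06,0,0,0,0.1,-0.55,0],[-0.06,0,0,0,0.1,-0.55,0],[-0.06,0,0,0,0.1,-0.55,0],[-0.06,0,0,0,0.1,-0.55,0],[-0.06,0,0,0,0.1,-0.55,0],[-0.06,0,0,0,0.1,-0.55,0],[-0.06,0,0,0,0.1,-0.55,0]]])

```text
time: 6.5
tool_pos: [0.6026, 0.0712, 0.2686]
tcp_rot: [0.701, 1.429, -0.713]
wrist_force: [2.2, -1.0, -0.3]
width: -0.004
```

```bash
python3 -c "
from h import *
lev(0.63,.09,-.019)"
```

```text
target [0.5987 0.0744 0.267 ]
yaw now 0.662 q [ 0.09  0.12  1.75 -0.02  1.26 -0.57]
lever-frame r,t now [ 91.2 -23.8]
t 6.5 pos [0.6026 0.0712 0.2686] F [ 2.16 -1.03 -0.33] w -0.004
shift cm [ 0.15 -0.11 -0.49] turn [ 0.032  0.024 -0.004]
```

>>> arm_command(series=[[[-0.04,0.01,0,0.1,0.05,-0.6,0],[-0.06,0.01,0,0,0.1,-0.6,0],[-0.06,0,0,0,0.1,-0.6,0],[-0.06,0,0,0,0.1,-0.55,0],[-0.06,0,0,0,0.1,-0.55,0],[-0.05,0,0,0,0.1,-0.5,0]]])

```text
time: 7.1
tool_pos: [0.5857, 0.0988, 0.2684]
tcp_rot: [0.435, 1.51, -0.438]
wrist_force: [1.2, -1.6, -0.6]
width: 0.001
```

```bash
python3 -c "
from h import *
lev(1.073,.09,-.019)"
```

```text
target [0.5745 0.1067 0.267 ]
yaw now 1.012 q [ 0.13  0.09  1.77 -0.01  1.26 -0.88]
lever-frame r,t now [ 88.5 -32.7]
t 7.1 pos [0.5857 0.0988 0.2684] F [ 1.21 -1.64 -0.6 ] w 0.001
shift cm [ 0.12  0.07 -1.38] turn [-0.061  0.016 -0.002]
```

>>> arm_command(series=[[[-0.03,0.01,0,0.1,0.05,-0.35,0],[-0.03,0,0,0,0.05,-0.35,0],[0,0,0,0,0.05,-0.3,0],[0,0,0,0,0,-0.25,0]]])

```text
time: 7.5
tool_pos: [0.5769, 0.1068, 0.2681]
tcp_rot: [0.384, 1.525, -0.385]
wrist_force: [2.8, -1.5, -1.4]
width: -0.0
```

```bash
python3 -c "
from h import *
lev(1.073,.09,-.019)"
```

```text
target [0.5745 0.1067 0.267 ]
yaw now 1.079 q [ 0.14  0.08  1.79 -0.01  1.26 -0.93]
lever-frame r,t now [ 91.2 -21.1]
t 7.5 pos [0.5769 0.1068 0.2681] F [ 2.83 -1.47 -1.44] w -0.0
shift cm [ 0.11 -0.12 -0.21] turn [ 0.006  0.011 -0.002]
```

>>> arm_command(series=[[[0,0.01,0,0.1,0,-0.2,0],[0,0,0,0,0,-0.2,0]]])

```text
time: 7.7
tool_pos: [0.5752, 0.108, 0.2678]
tcp_rot: [0.386, 1.529, -0.384]
wrist_force: [11.3, -6.1, -6.4]
width: 0.0
```

```bash
python3 -c "
from h import *
lev(1.073,.09,-.019)"
```

```text
target [0.5745 0.1067 0.267 ]
yaw now 1.079 q [ 0.14  0.08  1.79 -0.    1.26 -0.94]
lever-frame r,t now [ 91.5 -19. ]
t 7.7 pos [0.5752 0.108  0.2678] F [11.34 -6.06 -6.41] w 0.0
shift cm [ 0.08 -0.15 -0.  ] turn [ 0.006  0.007 -0.003]
```

>>> arm_command(series=[[[0,0,0,0,0,0.5,0],[0,0,0,0,0,1,0],[0,0,0,0,0,1.5,0],[0,0,0,-3,0,1.5,0],[0,0,0,-4,0,1,0],[0,0,0,-4,0,0,0],[0,0,0,-2,0,0,0],[0,0,0,0,0,0,0]]])

```text
time: 8.5
tool_pos: [0.6269, 0.0787, 0.3977]
tcp_rot: [0.388, 1.542, -0.387]
wrist_force: [0.7, 0.1, -0.4]
width: -0.001
```

```bash
python3 -c "
from h import *
lev(1.073,.09,.045)
i=bot.camera_info('wrist');im,d=bot.read_camera('wrist');np.savez('w2',E=i['extrinsics'],K=i['K'],d=d);cv2.imwrite('pics/w2.png',im)"
```

```text
target [0.5182 0.1373 0.267 ]
yaw now 1.077 q [ 0.08  0.13  1.5   0.    1.52 -0.99]
lever-frame r,t now [ 90.5 -78.4]
t 8.5 pos [0.6269 0.0787 0.3977] F [ 0.67  0.09 -0.41] w -0.001
shift cm [ 13.14   0.02 -12.26] turn [ 0.004 -0.006  0.001]
```

View pics/w2.png

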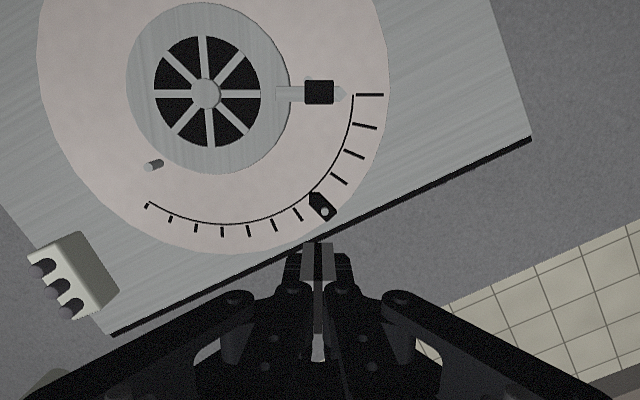

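>>> arm_command(series=[[[0,0,0,0,0,-2.5,0],[0,0,0,0,0,-4,0],[0,0,0,0,0,-4,0],[0,0,0,0,0,-2,0],[0,0,0,0,0,-1,0],[0,0,0,2,0,0,0],[0,0,0,3.5,0,0,0],[0,0,0,3,0,0,0],[0,0,0,0,0,0,0]]])

```text
time: 9.45
tool_pos: [0.4995, 0.1424, 0.2931]
tcp_rot: [0.383, 1.564, -0.396]
wrist_force: [-0.2, -0.8, -0.9]
width: 0.002
```

```bash
python3 -c "
from h import *
lev(1.073,.09,.045)"
```

```text
target [0.5182 0.1373 0.267 ]
yaw now 1.076 q [ 0.23 -0.04  1.86  0.01  1.34 -0.85]
lever-frame r,t now [85.6 63.9]
t 9.45 pos [0.4995 0.1424 0.2931] F [-0.2  -0.81 -0.88] w 0.002
shift cm [2.55 0.47 1.95] turn [ 0.002 -0.025  0.015]
```

>>> arm_command(series=[[[0,-0.025,0.015,1,0.3,0.7,0],[0,0,0,1,0.2,0.7,0],[0,0,0,0.5,0,0,0],[0,0,0,0,0,0,0]]])

```text
time: 9.85
tool_pos: [0.5157, 0.1393, 0.2668]
tcp_rot: [0.388, 1.537, -0.39]
wrist_force: [0.8, -0.6, 0.2]
width: 0.001
```

```bash
python3 -c "
from h import *
lev(1.073,.09,.019)"
```

```text
target [0.5411 0.1248 0.267 ]
yaw now 1.074 q [ 0.22 -0.01  1.89 -0.    1.27 -0.86]
lever-frame r,t now [90.6 48.2]
t 9.85 pos [0.5157 0.1393 0.2668] F [ 0.83 -0.6   0.24] w 0.001
shift cm [-0.03 -0.06  2.92] turn [ 0.001 -0.002  0.002]
```

>>> arm_command(series=[[[0,0,0,0,0,0.5,0],[0,0,0,0,0,0.7,0],[0,0,0,0,0,0.7,0],[0,0,0,0,0,0.5,0],[0,0,0,0,0,0.4,0],[0.06,0,0,0,0.1,0.55,0],[0.06,0,0,0,0.1,0.55,0],[0.06,0,0,0,0.1,0.55,0],[0.06,0,0,0,0.1,0.55,0]]])

```text
time: 10.75
tool_pos: [0.563, 0.1171, 0.27]
tcp_rot: [0.585, 1.498, -0.582]
wrist_force: [-2.1, 1.1, 0.9]
width: 0.005
```

```bash
python3 -c "
from h import *
lev(.8,.09,.019)"
```

```text
target [0.5639 0.1145 0.267 ]
yaw now 0.825 q [ 0.16  0.07  1.8   0.    1.28 -0.67]
lever-frame r,t now [91.3 21.5]
t 10.75 pos [0.563  0.1171 0.27  ] F [-2.11  1.13  0.89] w 0.005
shift cm [ 0.3  -0.13  0.25] turn [ 0.025 -0.007  0.001]
```

>>> arm_command(series=[[[0.06,0,0,0.1,0.05,0.55,0],[0.06,0,0,0.1,0.1,0.55,0],[0.06,0,0,0,0.1,0.55,0],[0.06,0,0,0,0.1,0.55,0],[0.06,0,0,0,0.1,0.55,0],[0.06,0,0,0,0.1,0.55,0],[0.05,0,0,0,0.1,0.5,0]]])

```text
time: 11.45
tool_pos: [0.5905, 0.0932, 0.2688]
tcp_rot: [0.916, 1.388, -0.91]
wrist_force: [-2.1, 1.0, 0.2]
width: 0.001
```

```bash
python3 -c "
from h import *
lev(.4,.09,.019);lev(.258,.09,.019)"
```

```text
target [0.5903 0.0892 0.267 ]
yaw now 0.398 q [ 0.11  0.12  1.75  0.01  1.29 -0.29]
lever-frame r,t now [91.7 22.6]
t 11.45 pos [0.5905 0.0932 0.2688] F [-2.1   1.    0.24] w 0.001
shift cm [ 0.18 -0.17  0.36] turn [-0.002 -0.016  0.006]
target [0.597 0.078 0.267]
yaw now 0.398 q [ 0.11  0.12  1.75  0.01  1.29 -0.29]
lever-frame r,t now [87.6 35.3]
t 11.45 pos [0.5905 0.0932 0.2688] F [-2.1   1.    0.24] w 0.001
shift cm [0.15 0.01 1.65] turn [ 0.14  -0.015  0.007]
```

>>> arm_command(series=[[[0.05,0,0,0.1,0.05,0.5,0],[0.05,-0.01,0,0.1,0.05,0.45,0],[0,0,0,0,0,0.15,0]]])

```text
time: 11.75
tool_pos: [0.5963, 0.0842, 0.2679]
tcp_rot: [0.992, 1.344, -0.992]
wrist_force: [-1.3, 1.2, -0.6]
width: 0.004
```

```bash
python3 -c "
from h import *
lev(.258,.09,.019)"
```

```text
target [0.597 0.078 0.267]
yaw now 0.293 q [ 0.1   0.12  1.74  0.01  1.28 -0.2 ]
lever-frame r,t now [90.9 25.2]
t 11.75 pos [0.5963 0.0842 0.2679] F [-1.33  1.18 -0.59] w 0.004
shift cm [ 0.08 -0.11  0.61] turn [ 0.035 -0.008  0.006]
```

>>> arm_command(series=[[[0,0,0,0,0,-0.8,0],[0,0,0,0,0,-1.5,0],[0,0,0,-3,0,0,0],[0,0,0,-4,0,0,0],[0,0,0,-4,0,1.5,0],[0,0,0,0,0,4,0],[0,0,0,0,0,4,0],[0,0,0,0,0,2.5,0],[0,0,0,0,0,0,0],[0,0,0,0,0,0,0]]])

```text
time: 12.75
tool_pos: [0.6244, -0.002, 0.3808]
tcp_rot: [0.981, 1.351, -0.981]
wrist_force: [0.3, 0.4, -0.1]
width: 0.004
```

```bash
python3 -c "
from m import *
lev(.258,.09,.045)
i=bot.camera_info('wrist');im,d=bot.read_camera('wrist');np.savez('w3',E=i['extrinsics'],K=i['K'],d=d);cv2.imwrite('pics/w3.png',im)"
```

```text
target [0.5903 0.1032 0.267 ]
yaw now 0.308 q [-0.05  0.12  1.54  0.01  1.49 -0.35]
lever-frame r,t now [ 96.1 -65.3]
t 12.75 pos [ 0.6244 -0.002   0.3808] F [ 0.31  0.44 -0.14] w 0.004
shift cm [ 11.48   0.02 -10.95] turn [ 0.05  -0.009  0.007]
```

View pics/w3.png

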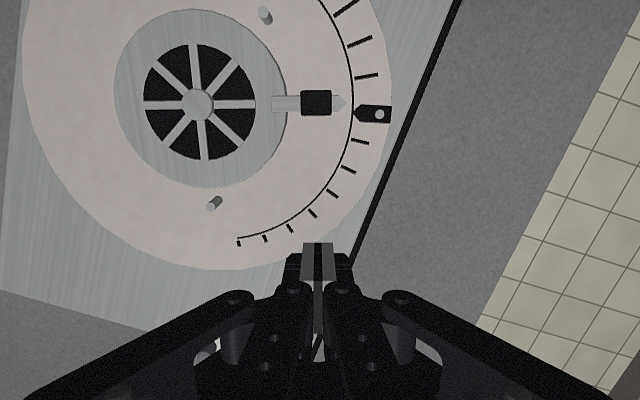

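Run:
```python
import cv2
im=cv2.imread('pics/w3.png')
cv2.imwrite('pics/w3z.png',cv2.resize(im[75:135,260:400],None,fx=5.6,fy=5.6,interpolation=cv2.INTER_CUBIC))
```

```text
(no output)
```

View pics/w3z.png

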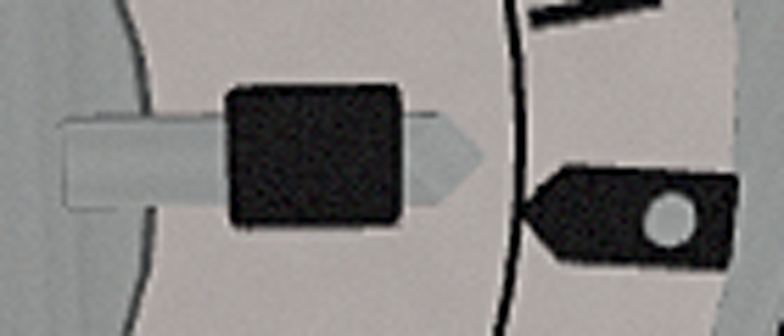

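Run:
```python
from m import *
w=np.load('w3.npz');info=dict(K=w['K'],extrinsics=w['E']);im=cv2.imread('pics/w3.png')
ce=axis_w(im,info)
print("hub",pol([[197.5,104]],.234,ce,info),ray("",[[197.5,104]],.234,info))
for c in [ce,AX,np.array([.5136,.037])]:
  print(c)
  print("pointer",pol([[345.84,102.45]],.232,c,info),"paddle",pol([[315.7,102.4]],.28,c,info),"arm in",pol([[260+65/5.6,75+162/5.6]],.236,c,info))
  print("rider",pol([[352.98,111.9]],.219,c,info),"screw",pol([[379.05,113.7]],.229,c,info))
```

```text
axis [0.4993 0.0328] r 0.1339 36 52
hub [(15.5, 0.2767)] [[0.51421313 0.03706532 0.234     ]]
[0.4993372  0.03284094]
pointer [(129.1, 0.3126)] paddle [(106.5, 0.3127)] arm in [(72.5, 0.3016)]
rider [(136.2, 0.2585)] screw [(155.8, 0.2574)]
[0.5148 0.0367]
pointer [(113.2, 0.3222)] paddle [(90.6, 0.3247)] arm in [(56.6, 0.3177)]
rider [(120.3, 0.2603)] screw [(139.8, 0.2588)]
[0.5136 0.037 ]
pointer [(114.3, 0.3164)] paddle [(91.6, 0.3174)] arm in [(57.7, 0.3063)]
rider [(121.4, 0.2554)] screw [(140.9, 0.2546)]
```

>>> arm_command(series=[[[0,0,0,0,0,-3,0],[0,0,0,0,0,-4,0],[0,0,0,0,0,-3.5,0],[0.04,-0.01,0.01,0,0,-1,0],[0,0,0,0,0,0,0],[0,0,0,3,0,0,0],[0,0,0,3.5,0,0,0],[0,0,0,2.5,0,0,0],[0,0,0,0,0,0,0]]])

```text
time: 13.7
tool_pos: [0.5847, 0.1212, 0.2895]
tcp_rot: [1.001, 1.328, -0.994]
wrist_force: [-0.1, 0.6, -0.1]
width: -0.004
```

```bash
python3 -c "
from h import *
lev(.259,.09,.035)"
```

```text
target [0.5928 0.0936 0.267 ]
yaw now 0.284 q [ 0.16  0.09  1.74  0.    1.31 -0.12]
lever-frame r,t now [89.2 63.8]
t 13.7 pos [0.5847 0.1212 0.2895] F [-0.08  0.64 -0.12] w -0.004
shift cm [ 2.25 -0.    2.88] turn [ 0.025 -0.001 -0.005]
```

>>> arm_command(series=[[[0.02,0,0,1,0,1,0],[0.01,0,0,1,0,1.2,0],[0,0,0,0.3,0,0.5,0],[0,0,0,0,0,0,0]]])

```text
time: 14.1
tool_pos: [0.5943, 0.0926, 0.2681]
tcp_rot: [1.026, 1.313, -1.015]
wrist_force: [-0.2, 0.3, 0.3]
width: 0.003
```

```bash
python3 -c "
from h import *
lev(.259,.09,.0205)"
```

```text
target [0.5965 0.0796 0.267 ]
yaw now 0.253 q [ 0.11  0.11  1.76  0.    1.27 -0.14]
lever-frame r,t now [91.2 33.7]
t 14.1 pos [0.5943 0.0926 0.2681] F [-0.22  0.27  0.3 ] w 0.003
shift cm [ 0.11 -0.11  1.32] turn [-0.006  0.    -0.008]
```

>>> arm_command(series=[[[0,0,0,0.1,-0.1,0.4,0],[0,0,0,0,0,0.4,0],[0,0,0,0,0,0.3,0],[0,0,0,0,0,0.2,0]]])

```text
time: 14.5
tool_pos: [0.5977, 0.0795, 0.269]
tcp_rot: [1.03, 1.312, -1.012]
wrist_force: [0.8, 2.5, -1.8]
width: -0.0
```

```bash
python3 -c "
from h import *
lev(.259,.09,.0205)"
```

```text
target [0.5965 0.0796 0.267 ]
yaw now 0.252 q [ 0.09  0.11  1.75  0.    1.26 -0.16]
lever-frame r,t now [91.1 20.2]
t 14.5 pos [0.5977 0.0795 0.269 ] F [ 0.85  2.49 -1.83] w -0.0
shift cm [ 0.2  -0.11 -0.03] turn [-0.007 -0.002 -0.012]
```

>>> arm_command(series=[[[0,0,0,0,0,-1,0],[0,0,0,0,0,-1.7,0],[0,0,0,-3,0,0,0],[0,0,0,-4,0,0,0],[0,0,0,-4,0,1.5,0],[0,0,0,0,0,4,0],[0,0,0,0,0,4,0],[0,0,0,0,0,2,0],[0,0,0,0,0,0,0],[0,0,0,0,0,0,0]]])

```text
time: 15.5
tool_pos: [0.6174, 0.0034, 0.3863]
tcp_rot: [1.023, 1.312, -1.003]
wrist_force: [0.3, -0.2, 0.4]
width: -0.004
```

```bash
python3 -c "
from m import *
lev(.259,.09,.045)
i=bot.camera_info('wrist');im,d=bot.read_camera('wrist');np.savez('w4',E=i['extrinsics'],K=i['K'],d=d);cv2.imwrite('pics/w4.png',im)
p=proj('',[[.5142+.1*np.cos(.26),.037+.1*np.sin(.26),.22]],i)[0];print(p)
u,v=int(p[0])-70,int(p[1])-30;print(u,v);cv2.imwrite('pics/w4z.png',cv2.resize(im[v:v+60,u:u+140],None,fx=5.6,fy=5.6,interpolation=cv2.INTER_CUBIC))"
```

```text
target [0.5903 0.1032 0.267 ]
yaw now 0.261 q [-0.04  0.09  1.56  0.    1.47 -0.3 ]
lever-frame r,t now [ 90.7 -58.5]
t 15.5 pos [0.6174 0.0034 0.3863] F [ 0.28 -0.2   0.42] w -0.004
shift cm [ 11.93  -0.23 -10.35] turn [ 0.002  0.    -0.015]
[325.65420482 116.56076417]
255 86
```

View pics/w4z.png

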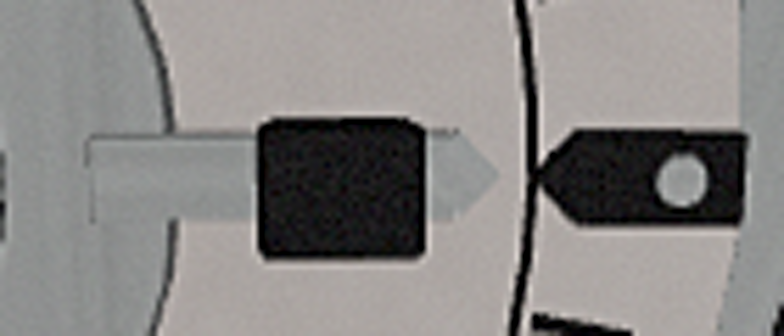

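Run:
```python
from m import *
w=np.load('w4.npz');info=dict(K=w['K'],extrinsics=w['E'])
z=lambda a:np.array(a,float)/5.6+[255,86]-.41
for c in [AX,np.array([.5142,.037])]:
  print("pointer",pol(z([[499,174]]),.232,c,info),"paddle",pol(z([[341.5,189]]),.28,c,info),"arm",pol(z([[92,178]]),.236,c,info))
  print("rider",pol(z([[537,176]]),.219,c,info),"screw",pol(z([[682,180]]),.229,c,info))
```

```text
pointer [(113.3, 0.268)] paddle [(90.5, 0.2754)] arm [(56.3, 0.2701)]
rider [(120.2, 0.2602)] screw [(139.9, 0.2594)]
pointer [(113.8, 0.264)] paddle [(91.0, 0.2705)] arm [(56.8, 0.2622)]
rider [(120.7, 0.2565)] screw [(140.4, 0.2563)]
```

>>> arm_command(series=[[[0,0,0,0,0,-3,0],[0,0,0,0,0,-4,0],[0,0,0,0,0,-3,0],[0,0,0,0,0,-0.5,0],[0,0,0,0,0,0,0],[0,0,0,3,0,0,0],[0,0,0,3.5,0,0,0],[0,0,0,3,0,0,0],[0,0,0,1,0,0,0],[0,0,0,0,0,0,0]]])

```text
time: 16.55
tool_pos: [0.5895, 0.1143, 0.2792]
tcp_rot: [1.018, 1.312, -0.996]
wrist_force: [-0.5, 0.3, 0.1]
width: 0.0
```

```bash
python3 -c "
from h import *
lev(.259,.091,.035)"
```

```text
target [0.5938 0.0938 0.267 ]
yaw now 0.269 q [ 0.15  0.1   1.75  0.    1.28 -0.12]
lever-frame r,t now [92.1 55.8]
t 16.55 pos [0.5895 0.1143 0.2792] F [-0.48  0.34  0.15] w 0.0
shift cm [ 1.22 -0.15  2.08] turn [ 0.01   0.002 -0.018]
```

>>> arm_command(series=[[[0.01,0,0,0.6,-0.1,0.8,0],[0.01,0,0,0.5,0,0.8,0],[0,0,0,0,0,0.7,0],[0,0,0,0,0,0.5,0],[0,0,0,0,0,0.3,0],[0,0,0,0,0,0,0]]])

```text
time: 17.15
tool_pos: [0.6006, 0.0801, 0.2738]
tcp_rot: [1.04, 1.296, -1.007]
wrist_force: [-0.3, 0.1, -0.5]
width: 0.003
```

```bash
python3 -c "
from h import *
lev(.259,.091,.0194)"
```

```text
target [0.5978 0.0788 0.267 ]
yaw now 0.245 q [ 0.09  0.11  1.75  0.    1.26 -0.16]
lever-frame r,t now [94.1 19.9]
t 17.15 pos [0.6006 0.0801 0.2738] F [-0.25  0.1  -0.45] w 0.003
shift cm [ 0.67 -0.32  0.06] turn [-0.014  0.003 -0.027]
```

>>> arm_command(series=[[[0,0,0,0,0,0.1,0],[0,0,0,0,0,0,0]]])

```text
time: 17.35
tool_pos: [0.6009, 0.0795, 0.274]
tcp_rot: [1.041, 1.296, -1.007]
wrist_force: [-0.0, 0.2, 0.2]
width: -0.003
```

```bash
python3 -c "
from h import *
lev(.259,.091,.0194)"
```

```text
target [0.5978 0.0788 0.267 ]
yaw now 0.245 q [ 0.09  0.11  1.75  0.    1.26 -0.16]
lever-frame r,t now [94.2 19.4]
t 17.35 pos [0.6009 0.0795 0.274 ] F [-0.04  0.21  0.16] w -0.003
shift cm [ 0.69 -0.34 -0.  ] turn [-0.014  0.002 -0.027]
```

>>> arm_command(series=[[[0,0,0,0,0,0.1,0],[0,0,0,0,0,0,0]]])

```text
time: 17.55
tool_pos: [0.6011, 0.0791, 0.2742]
tcp_rot: [1.041, 1.297, -1.006]
wrist_force: [0.3, 0.1, -1.2]
width: -0.001
```

```bash
python3 -c "
from h import *
lev(.259,.091,.0194)"
```

```text
target [0.5978 0.0788 0.267 ]
yaw now 0.246 q [ 0.09  0.11  1.75  0.    1.26 -0.16]
lever-frame r,t now [94.3 18.9]
t 17.55 pos [0.6011 0.0791 0.2742] F [ 0.27  0.07 -1.18] w -0.001
shift cm [ 0.71 -0.35 -0.05] turn [-0.013  0.002 -0.028]
```

>>> arm_command(series=[[[0,0,0,0,0,0.1,0],[0,0,0,0,0,0,0]]])

```text
time: 17.75
tool_pos: [0.6013, 0.0785, 0.2743]
tcp_rot: [1.04, 1.297, -1.005]
wrist_force: [-1.1, -0.2, 0.2]
width: 0.003
```

```bash
python3 -c "
from h import *
lev(.259,.091,.0194)"
```

```text
target [0.5978 0.0788 0.267 ]
yaw now 0.247 q [ 0.09  0.11  1.75  0.    1.26 -0.16]
lever-frame r,t now [94.3 18.2]
t 17.75 pos [0.6013 0.0785 0.2743] F [-1.12 -0.16  0.2 ] w 0.003
shift cm [ 0.72 -0.35 -0.11] turn [-0.012  0.002 -0.028]
```

>>> arm_command(series=[[[0,0,0,0,0,-1,0],[0,0,0,0,0,-1.7,0],[0,0,0,-3,0,0,0],[0,0,0,-4,0,0,0],[0,0,0,-3.5,0,1.5,0],[0,0,0,0,0,4,0],[0,0,0,0,0,4,0],[0,0,0,0,0,2,0],[0,0,0.02,0,0,0,0],[0,0,0,0,0,0,0]]])

```text
time: 18.75
tool_pos: [0.6188, 0.0016, 0.3841]
tcp_rot: [1.047, 1.286, -0.983]
wrist_force: [-0.8, 0.2, -0.3]
width: 0.002
```

```bash
python3 -c "
from m import *
lev(.259,.09,.045)
i=bot.camera_info('wrist');im,d=bot.read_camera('wrist');np.savez('w5',E=i['extrinsics'],K=i['K'],d=d);cv2.imwrite('pics/w5.png',im)
p=proj('',[[.5142+.1*np.cos(.26),.037+.1*np.sin(.26),.22]],i)[0];print(p)
u,v=int(p[0])-70,int(p[1])-30;print(u,v);cv2.imwrite('pics/w5z.png',cv2.resize(im[v:v+60,u:u+140],None,fx=5.6,fy=5.6,interpolation=cv2.INTER_CUBIC))"
```

```text
target [0.5903 0.1032 0.267 ]
yaw now 0.254 q [-0.04  0.08  1.59  0.01  1.43 -0.3 ]
lever-frame r,t now [ 91.6 -60.6]
t 18.75 pos [0.6188 0.0016 0.3841] F [-0.84  0.17 -0.25] w 0.002
shift cm [ 11.67  -0.79 -10.58] turn [-0.005  0.002 -0.05 ]
[317.33924518 113.67138223]
247 83
```

View pics/w5z.png

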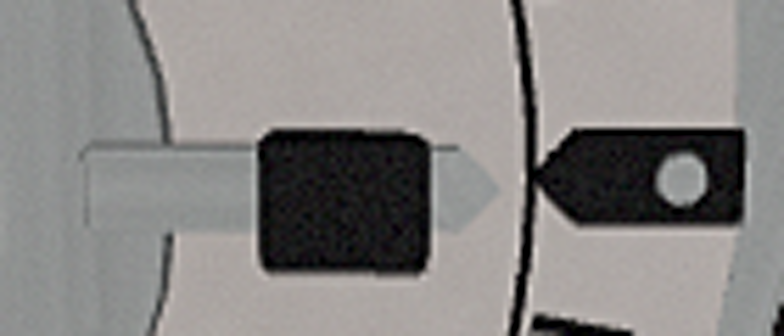

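Run:
```python
from m import *
w=np.load('w5.npz');info=dict(K=w['K'],extrinsics=w['E'])
z=lambda a:np.array(a,float)/5.6+[247,83]-.41
for c in [AX,np.array([.5142,.037])]:
  print("pointer",pol(z([[499,189]]),.232,c,info),"paddle",pol(z([[344.5,201]]),.28,c,info),"arm",pol(z([[84,189]]),.236,c,info))
  print("rider",pol(z([[536,176]]),.219,c,info),"screw",pol(z([[682,180]]),.229,c,info))
  # sideways view geometry
print(info['extrinsics'][:3,3])
```

```text
pointer [(113.4, 0.249)] paddle [(90.5, 0.2579)] arm [(55.8, 0.25)]
rider [(120.2, 0.2596)] screw [(139.9, 0.2573)]
pointer [(113.9, 0.2451)] paddle [(91.0, 0.253)] arm [(56.3, 0.2422)]
rider [(120.7, 0.2559)] screw [(140.4, 0.2542)]
[0.59426501 0.06968945 0.50290536]
```

>>> arm_command(series=[[[0,0,-0.05,2,0,0,0],[0,0,0,3.5,0,0.3,0],[0,0,0,3,0,0,0],[0,0,0,1.5,0,0,0],[0,0,0,0.5,0,0,0],[0,0,0,0,0,0,0]]])

```text
time: 19.4
tool_pos: [0.6197, 0.0077, 0.2781]
tcp_rot: [1.014, 1.321, -1.012]
wrist_force: [-0.5, -0.9, 1.3]
width: -0.001
```

```bash
python3 -c "
from h import *
lev(.259,.09,-.03)"
```

```text
target [0.6095 0.0308 0.267 ]
yaw now 0.263 q [-0.03  0.15  1.7  -0.    1.29 -0.29]
lever-frame r,t now [ 94.  -54.9]
t 19.4 pos [0.6197 0.0077 0.2781] F [-0.51 -0.9   1.28] w -0.001
shift cm [ 1.11 -0.39 -2.5 ] turn [ 0.004  0.001 -0.002]
```

>>> arm_command(series=[[[0,0,0,0.5,-0.3,-0.9,0],[0,0,0,0.4,-0.1,-0.9,0],[0,0,0,0.1,0,-0.5,0],[0,0,0,0,0,0,0],[0,0,0,0,0,0,0]]])

```text
time: 19.9
tool_pos: [0.6111, 0.032, 0.2729]
tcp_rot: [1.017, 1.315, -1.006]
wrist_force: [-1.4, -0.5, -0.1]
width: 0.001
```

```bash
python3 -c "
from h import *
lev(.259,.09,-.0192)"
```

```text
target [0.6067 0.0412 0.267 ]
yaw now 0.264 q [ 0.01  0.13  1.73  0.    1.27 -0.25]
lever-frame r,t now [ 91.9 -29.2]
t 19.9 pos [0.6111 0.032  0.2729] F [-1.38 -0.48 -0.14] w 0.001
shift cm [ 0.58 -0.19 -1.01] turn [ 0.005  0.002 -0.01 ]
```

>>> arm_command(series=[[[0,0,0,0.4,-0.1,-0.4,0],[0,0,0,0.1,0,-0.4,0],[0,0,0,0,0,-0.1,0],[0,0,0,0,0,0,0]]])

```text
time: 20.3
tool_pos: [0.6081, 0.0407, 0.2683]
tcp_rot: [1.018, 1.313, -1.006]
wrist_force: [-0.9, 0.3, -0.1]
width: -0.001
```

```bash
python3 -c "
from h import *
lev(.259,.09,-.0192)"
```

```text
target [0.6067 0.0412 0.267 ]
yaw now 0.263 q [ 0.03  0.12  1.74 -0.    1.26 -0.24]
lever-frame r,t now [ 91.2 -20.1]
t 20.3 pos [0.6081 0.0407 0.2683] F [-0.86  0.29 -0.1 ] w -0.001
shift cm [ 0.13 -0.12 -0.09] turn [ 0.004  0.003 -0.011]
```

>>> arm_command(series=[[[0,0,0,0,0,-0.1,0],[0,0,0,0,0,0,0]]])

```text
time: 20.5
tool_pos: [0.608, 0.0411, 0.2683]
tcp_rot: [1.017, 1.312, -1.006]
wrist_force: [0.4, 0.2, 0.1]
width: -0.001
```

```bash
python3 -c "
from h import *
lev(.259,.09,-.0192)"
```

```text
target [0.6067 0.0412 0.267 ]
yaw now 0.263 q [ 0.03  0.12  1.74 -0.    1.26 -0.24]
lever-frame r,t now [ 91.3 -19.6]
t 20.5 pos [0.608  0.0411 0.2683] F [0.44 0.21 0.14] w -0.001
shift cm [ 0.13 -0.13 -0.04] turn [ 0.004  0.004 -0.011]
```

>>> arm_command(series=[[[0,0,0,0,0,-0.1,0],[0,0,0,0,0,0,0]]])

```text
time: 20.7
tool_pos: [0.608, 0.0416, 0.2683]
tcp_rot: [1.017, 1.311, -1.007]
wrist_force: [0.0, -0.8, 0.5]
width: 0.004
```

```bash
python3 -c "
from h import *
lev(.259,.09,-.0192)"
```

```text
target [0.6067 0.0412 0.267 ]
yaw now 0.263 q [ 0.03  0.12  1.74 -0.    1.26 -0.23]
lever-frame r,t now [ 91.3 -19.1]
t 20.7 pos [0.608  0.0416 0.2683] F [ 0.01 -0.83  0.46] w 0.004
shift cm [ 0.13 -0.13  0.01] turn [ 0.004  0.004 -0.011]
```

Back off (clockwise side, up) and look.

>>> arm_command(series=[[[0,0,0,0,0,1,0],[0,0,0,0,0,1.7,0],[0,0,0,-3,0,1.5,0],[0,0,0,-4,0,0,0],[0,0,0,-4,0,0,0],[0,0,0,0,0,0,0],[0,0,0,0,0,0,0]]])

```text
time: 21.4
tool_pos: [0.6184, -0.0072, 0.3797]
tcp_rot: [1.017, 1.314, -1.012]
wrist_force: [0.0, 0.9, -0.8]
width: -0.008
```

```bash
python3 -c "
from m import *
lev(.259,.09,.045)
i=bot.camera_info('wrist');im,d=bot.read_camera('wrist');np.savez('w6',E=i['extrinsics'],K=i['K'],d=d);cv2.imwrite('pics/w6.png',im)
p=proj('',[[.5142+.1*np.cos(.26),.037+.1*np.sin(.26),.22]],i)[0];print(p)
u,v=int(p[0])-70,int(p[1])-30;print(u,v);cv2.imwrite('pics/w6z.png',cv2.resize(im[v:v+60,u:u+140],None,fx=5.6,fy=5.6,interpolation=cv2.INTER_CUBIC))"
```

```text
target [0.5903 0.1032 0.267 ]
yaw now 0.26 q [-0.05  0.1   1.57 -0.    1.47 -0.31]
lever-frame r,t now [ 88.9 -69. ]
t 21.4 pos [ 0.6184 -0.0072  0.3797] F [ 0.05  0.87 -0.84] w -0.008
shift cm [ 11.23   0.05 -11.44] turn [ 0.001  0.004 -0.007]
[330.06138889 102.68968803]
260 72
```

View pics/w6z.png

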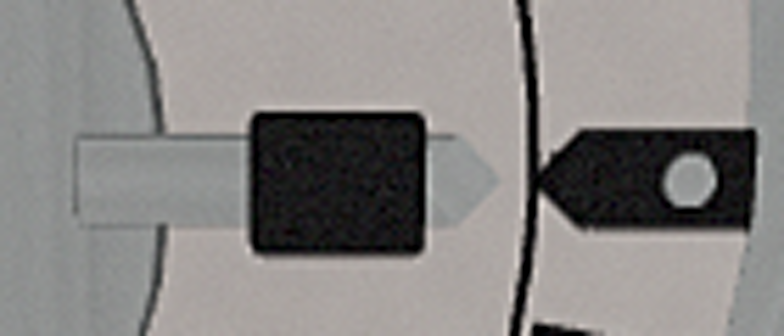

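Run:
```python
from m import *
w=np.load('w6.npz');info=dict(K=w['K'],extrinsics=w['E'])
z=lambda a:np.array(a,float)/5.6+[260,72]-.41
for c in [AX,np.array([.5142,.037])]:
  print("pointer",pol(z([[499,181]]),.232,c,info),"paddle",pol(z([[338,183]]),.28,c,info),"arm",pol(z([[77,180]]),.236,c,info))
  print("rider",pol(z([[537,181]]),.219,c,info),"screw",pol(z([[690,180.5]]),.229,c,info))
```

```text
pointer [(113.2, 0.257)] paddle [(90.6, 0.2614)] arm [(56.1, 0.258)]
rider [(120.0, 0.2556)] screw [(140.0, 0.2576)]
pointer [(113.7, 0.2531)] paddle [(91.1, 0.2565)] arm [(56.6, 0.2502)]
rider [(120.5, 0.252)] screw [(140.5, 0.2545)]
```

View pics/w6.png

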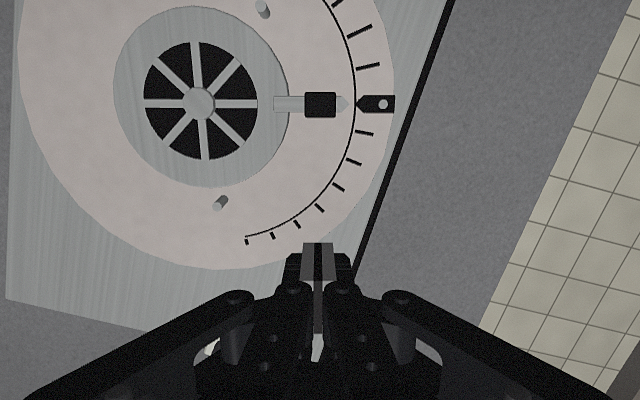

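Run:
```python
from h import *
a=cv2.imread('pics/side0.png');b,_=bot.read_camera('side');cv2.imwrite('pics/side9.png',b)
for n,(x0,y0,x1,y1) in dict(jar=(285,110,315,148),block=(340,232,392,268)).items():
    print(n,cv2.phaseCorrelate(*[cv2.cvtColor(i[y0:y1,x0:x1],cv2.COLOR_BGR2GRAY).astype(np.float64) for i in (a,b)]),np.abs(a[y0:y1,x0:x1].astype(int)-b[y0:y1,x0:x1]).mean())
print(bot.finish_job())
```

```text
jar ((0.006647342366983722, -0.029279097895159367), 0.9908515236733287) 3.8593567251461987
block ((-0.02493945428583544, -0.041694777551622764), 0.9877714414049967) 4.103988603988604
the job is handed in; nothing more can be done
None
```

The vent was flushed and set: the pointer now stands opposite the rider's tip, and the job was handed in at about 21.5 s of the 51 s allowed.

- **Opening:** I pushed the paddle with the closed fingertips round to the open stop. The force rose to about 14 N there, and the wrist picture showed the pointer at the longest line.
- **Setting:** I pushed the lever back in steps. The last one overshot the rider by about 0.011 rad, so I nudged it about 1 mm back towards open from the other side. The lever was only ever pushed, never gripped.
- **Pointer and rider:** In the last wrist picture they differ by about 0.001 rad (0.257 against 0.256). The paddle-top angle read about 0.004 rad higher than the pointer, which I put down to camera calibration at that height.
- **Rider, jar and tube block:** The rider's angle stayed between 0.255 and 0.261 rad in every measurement. The jar and tube block moved less than 0.05 px in the side view. The gripper was raised well clear at hand-in.

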